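# Set the test speed by clicks and start the spring tester

## Task

Set the spring tester's speed for the next run: with a fingertip, push the pointer of the rotary speed selector round, click by click, to its sixth position (the marks round the dial grow longer clockwise; the shortest is the first position), and leave it resting in that click. Then press the round start button fully down with a fingertip and let it come up again; do not press it while the selector is at any other position. Nothing is to be gripped hard or lifted: leave the square stop button unpressed, and both control boxes and the loose things about them where they stand.

Things in the scene. Friction and masses are not known exactly. Their poses are not given: they have to be found in the camera images.
- dial_box: Speed selector box: free-standing beige box, 150 x 150 mm and 70 mm high, 3 kg on rubber feet, with a round bright dial plate (140 mm across, upper face 72 mm above the table) on top. Origin: centre of its underside, on the table; z up; the selector's axis is its z axis. Seen from above, the pointer stands at +105 degrees from the box's +x axis (anticlockwise positive) in the first position and 30 degrees further clockwise in each next one, so at -45 degrees in the sixth.
- dial_axis (a point): Where the selector's upright axis meets the upper face of the dial plate, 72 mm above the table.
- speed (a joint): Selector angle in rad, growing clockwise seen from above: 0 at the first of eight positions, one more pi/6 (30 degrees) for each click, so 2.618 at the sixth and 3.665 at the eighth; end stops just past the first and the eighth. A spring detent holds it in each position (up to about 0.15 N m to leave one) and, once past half-way to the next, it snaps into the next by itself and stays there. It may start poised on the crest between two positions.
- pointer_tip (a point): Tip of the selector's black pointer, 14 mm above the dial plate. The pointer is a bar 12 mm wide reaching 54 mm out from the axis, with a white line on top; it stands from 2 to 26 mm above the dial plate and grows out of a round hub 38 mm across and 26 mm high.
- button_box: Start/stop box: free-standing beige box, 110 (x) x 150 (y) mm and 60 mm high, 2.5 kg on rubber feet, with two grey buttons on top 72 mm apart. Origin: centre of its underside, on the table; z up.
- start_top (a point): Centre of the top of the round start button, 30 mm across, 76 mm above the table when up (14 mm above the bright plate); at box y = +36 mm.
- start (a joint): Travel of the start button in m: 0 up, 0.006 fully down. Spring return; 2 N to begin, 5 N fully down.
- stop_top (a point): Centre of the top of the square stop button, 30 x 30 mm, same height as the start button; at box y = -36 mm.
- stop (a joint): Travel of the stop button in m: 0 up, 0.006 fully down.
- spring: Bystander: upright steel coil spring, 29 mm across, 50 mm high, standing between the boxes. Origin at its foot.
- weight: Bystander: steel weight with a small knob, 38 mm across, 55 mm high, standing between the boxes. Origin at its foot.
- cap: Bystander: shallow round plastic cap, 36 mm across, 14 mm high, lying on the robot's side of the dial box. Origin at its underside.
- jaw: Bystander: small aluminium clamp jaw with a thumb screw, about 40 x 75 x 32 mm, lying on the robot's side of the button box. Origin at its underside.
- wrench: Bystander: wrench, 170 mm long, lying beyond the boxes. Origin at its underside.
- oil: Bystander: white oil bottle, 44 mm across, 120 mm high, beyond the boxes. Origin at its foot.
- mug: Bystander: white mug, 76 mm across, 90 mm high, beyond the boxes. Origin at its foot.

How it is judged:
On the way, in this order (a step that is already met when the one before it is completed fails the run):
1. the selector rests in its sixth position, no longer touched (value of joint speed between 2.468 and 2.768 rad and contact force between the fingers and speed below 0.05 N), for 0.2 s.
2. the round start button is pressed down (value of joint start above 0.0045 m), for 0.02 s.
At the end, for the whole second after the job is handed in: The selector rests within 0.15 rad of its sixth position (2.618 rad), both buttons are up (under 1.5 mm of travel), the two boxes are within 20 mm and the loose things within 30 mm of where they began (value of joint speed between 2.468 and 2.768 rad and value of joint each of start, stop below 0.0015 m and distance of each of dial_box, button_box from where it was at the start of the episode below 0.02 m and distance of each of spring, weight, cap, jaw, wrench, oil, mug from where it was at the start of the episode below 0.03 m); the robot touches nothing.
It fails at once if the start button is pressed (over 3 mm) while the selector is not in its sixth position (value of joint start above 0.003 m and not (value of joint speed between 2.418 and 2.818 rad)).
It fails at once if the stop button is pressed (over 3 mm) (value of joint stop above 0.003 m).
It fails at once if the selector is gripped or forced (over 30 N) (contact force between the fingers and speed above 30 N).
It fails at once if a control box is lifted, carried or shoved more than 20 mm (distance of any of dial_box, button_box from where it was at the start of the episode above 0.02 m or height (world z) of any of dial_box, button_box above 0.012 m).
It fails at once if a loose thing is moved or lifted more than 30 mm (distance of any of spring, weight, cap, jaw, wrench, oil, mug from where it was at the start of the episode above 0.03 m).
It also fails if it takes over 54 s, if anything falls off the work surface, if the arm or the gripper's body presses on something with over 40 N, if the wrist force passes 120 N, or if a joint passes its speed limit or range.

## Robot

A 6-joint arm with a two-finger parallel gripper is mounted at the origin on the work surface. World frame = base frame: x ahead of the robot, y to its left, z up, the work surface at z = 0. Lengths are in m, angles in rad, forces in N, time in s.
With the tool pointing down it reaches from about 0.275 to 1 m from the base axis. Payload 8.4 kg.
Tool frame: the origin (TCP) lies between the finger pads; the fingertips stand 14 mm ahead of it and the grasp point (between the pads) lies 5 mm behind it (bot.tips_ahead is the distance from the TCP to the fingertips, in m); z points along the fingers, y is the direction in which the jaws open and shut (so a half turn about z gives the same grasp; the last joint's range is limited). The gripper opens to 85 mm and grips with 20 to 120 N. Pads are 22 mm wide; open, the fingers measure 114 mm over their backs; the gripper's body (76 mm by 85 mm) begins 54 mm behind the grasp point. The pads swing forward as they close: fully open they stand 13 mm farther back than shut.
Start: joints at [1.144, 0.353, 1.633, -0, 1.155, -0.002], TCP at [0.258, 0.569, 0.245] pointing down, gripper open.
Joint ranges: [-2.63, 2.63], [-0.92, 2.1], [0.06, 2.66], [-1.3, 4.44], [0, 2.69], [-3.02, 3.02]. Speed limits (rad/s): [2.22, 2.22, 2.79, 3.14, 3.14, 3.14].

## Interface

Orientations are given as a unit quaternion [x, y, z, w].
In Python, from station import read_state, get_image, camera_info, bot gives the robot as it stands.
- The arm moves only by the tool step_arm, never from a script. Its argument "motion" is a list that holds one entry, the list of rows, each a list of 5 numbers: the shift along the tool's x, y, z normalised to -1 to 1, where 1 is 0.03 m, then the turn about the tool's z normalised to -1 to 1, where 1 is 6 degrees, then the closure, from 0 (fully open) to 1 (shut). A call has 1 to 8 rows; each row shifts and turns the commanded pose from where the row before left it, along the tool's axes as they then stand; what a row does not reach is not made up. A row lasts 1/12 s, in which the tool goes at most 41.7 mm and 7.16 degrees, less where a joint would pass 70% of its speed; a pose out of reach is approached as far as the arm can. A call with a number of a shift or a turn outside -1 to 1 is refused whole. A call with a gripper value outside its range is refused whole. The fingers move at their own pace and stop on an object; "grip_force" is the grip in N (left out, the last holds). Time passes only in rows, so rows that do not move let the fingers close. It gives the time, the measured TCP pose, the force and the opening at its end, in the units of the state.
- read_state(): the state, without advancing time (a new reading comes with each control period).
- get_image(name): name is "scene" or "top"; returns (picture, depth): 480x640x3 uint8, blue, green, red; 480x640 float32, m along the optical axis (not along the pixel's ray), 0 where there is no reading.
- camera_info(name): a dict with "K" (3x3 intrinsics, pixels), "k1" (the pictures are not rectified: a ray, as slopes to the right and down, at radius r is drawn at 1 + k1 r^2 times it, then the intrinsics apply), "T" (4x4, takes a point from camera to world coordinates). Camera axes: x right, y up, looking along -z (the intrinsics and any distortion apply to the point x, -y, -z); pixel columns grow to the right and rows downward; lengths in m; the calibration is good to about 2 mm. A picture is of the moment at which its call begins. camera_info takes no time and is no camera call.
- bot.finish_job(): hands the job in, once; it reports no verdict.
The state is a dict: "time": time; "joint_pos": joint angles; "joint_velocities": joint speeds; "tau": joint torques, N m; "ee_pos": TCP position; "eef_rot": TCP orientation; "wrist_force": force on the tool from outside, world axes, zero at the start; "moment": the same for the moment, N m; "opening": opening from 0.0 (shut) to 1.0 (fully open).
Only numpy, scipy, OpenCV 4.12 (cv2) and the standard library are available. Lean on these libraries where they do the work, as an engineer would, in place of code of your own. Each camera call takes 0.05 s, during which the arm holds its last target.

## Working session

There is one attempt and no reset: what is moved stays moved. The work goes in short steps, Python scripts to look and compute and a tool call to move; the robot and the scene stay as the last step left them, time stands still between calls to the robot, and variables do not carry over. Pictures are saved under pics/ and viewed, and the job is handed in when it is done.

Besides the shell and the picture viewer there is one more tool, called after "Request:" in YAML: its name, and indented under it one key for each argument. step_arm: Moves the arm, as the interface text tells. Scaled input: -1 to 1 covers 0.03 m each way for a shift and 6 degrees each way for a turn. Its arguments: {"type":"object","properties":{"motion":{"type":"array","items":{"type":"array","items":{"type":"array","items":{"type":"number"}}}},"grip_force":{"type":"number"}},"required":["motion"]}

```bash
mkdir -p pics; python3 - <<'E'
from station import *
import cv2,numpy as np
print(read_state())
for n in("scene","top"):
    im,d=get_image(n); cv2.imwrite(f"pics/{n}0.png",im); np.savez(f"{n}0.npz",im=im,d=d)
    print(n,camera_info(n))
E
```

```text
{'time': 0.0, 'joint_pos': array([ 1.14358998e+00,  3.53668106e-01,  1.63414899e+00, -2.20673363e-05,
        1.15517833e+00, -2.38024704e-03]), 'joint_velocities': array([-0.00044615, -0.00105644, -0.00237505, -0.00090448, -0.00032423,
       -0.00091502]), 'tau': array([ 2.22504059e-03, -6.05235100e+01, -3.42072093e+01,  9.37072696e-05,
        8.99465871e-03,  4.67767427e-05]), 'ee_pos': array([0.25740597, 0.56902838, 0.24454284]), 'eef_rot': array([ 2.10814912e-01,  9.77525744e-01, -6.87418240e-04, -1.39637685e-04]), 'wrist_force': array([ 0.55272302, -0.61208705, -0.04600772]), 'moment': array([ 0.03642673,  0.01485273, -0.02466482]), 'opening': 0.9998509873863768}
scene {'K': array([[458.79526298,   0.        , 327.49332792],
       [  0.        , 458.79526298, 235.57081769],
       [  0.        ,   0.        ,   1.        ]]), 'k1': -0.07913619217425068, 'T': array([[ 0.75803552, -0.40574363,  0.51064103,  1.01638974],
       [ 0.65210277,  0.45708445, -0.6048436 , -0.53805178],
       [ 0.01200537,  0.79148336,  0.61107279,  0.59884939],
       [ 0.        ,  0.        ,  0.        ,  1.        ]])}
top {'K': array([[452.97157457,   0.        , 333.35783625],
       [  0.        , 452.97157457, 231.47070923],
       [  0.        ,   0.        ,   1.        ]]), 'k1': -0.0028035211576022613, 'T': array([[-0.01540835,  0.99587147, -0.08945719,  0.52624588],
       [-0.99981952, -0.01634006, -0.00969218, -0.00952347],
       [-0.0111139 ,  0.08929171,  0.99594351,  0.85016111],
       [ 0.        ,  0.        ,  0.        ,  1.        ]])}
```

View pics/top0.png

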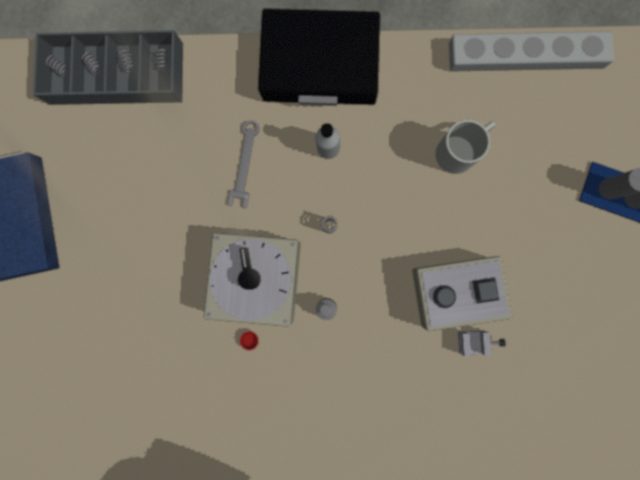

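View pics/scene0.png

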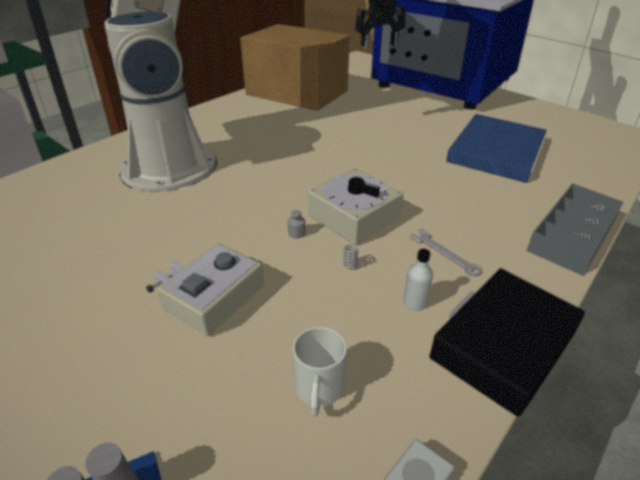

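The top picture shows the dial with its hub at about (249,279) and its pointer tip near (245,250). The start button is at (445,296) and the stop button at (487,290). I'll enlarge the dial and measure.

```bash
cat > h.py <<'E'
import numpy as np,cv2
from station import *
def ray(n,u,v):
    c=camera_info(n);K=c['K'];T=c['T']
    x=(u-K[0,2])/K[0,0];y=(v-K[1,2])/K[1,1]
    p=cv2.undistortPoints(np.array([[[u,v]]],float),K,np.array([c['k1'],0,0,0.]))[0,0]
    return T[:3,3],T[:3,:3]@np.array([p[0],-p[1],-1])
def atz(n,u,v,z):
    o,d=ray(n,u,v);return o+d*(z-o[2])/d[2]
def proj(n,P):
    c=camera_info(n);T=c['T'];q=T[:3,:3].T@(np.asarray(P,float)-T[:3,3])
    q=np.array([q[0],-q[1],-q[2]])
    return cv2.projectPoints(q.reshape(1,1,3),np.zeros(3),np.zeros(3),c['K'],np.array([c['k1'],0,0,0.]))[0].ravel()
E
python3 - <<'E'
import cv2,numpy as np
from h import *
im=np.load('top0.npz')['im']; d=np.load('top0.npz')['d']
a=cv2.resize(im[225:335,195:305],None,fx=5,fy=5,interpolation=cv2.INTER_CUBIC)
cv2.imwrite('pics/dial.png',np.clip(a*1.6,0,255).astype(np.uint8))
b=cv2.resize(im[250:360,405:525],None,fx=5,fy=5,interpolation=cv2.INTER_CUBIC)
cv2.imwrite('pics/btn.png',np.clip(b*1.6,0,255).astype(np.uint8))
for u,v,z in((249,279,.098),(445,296,.076),(487,290,.076),(327,309,.04),(329,225,.04),(250,340,.014)): print(atz('top',u,v,z), .850-d[v,u])
E
```

```text
[0.51711353 0.13864493 0.098     ] 0.09795481
[ 0.48319569 -0.18898412  0.076     ] 0.0815478
[ 0.49218146 -0.26019858  0.076     ] 0.08209622
[0.46150884 0.0117296  0.04      ] 0.062083304
[0.61082614 0.00601697 0.04      ] -0.007400334
[0.40569886 0.15325088 0.014     ] 0.015314043
```

View pics/dial.png

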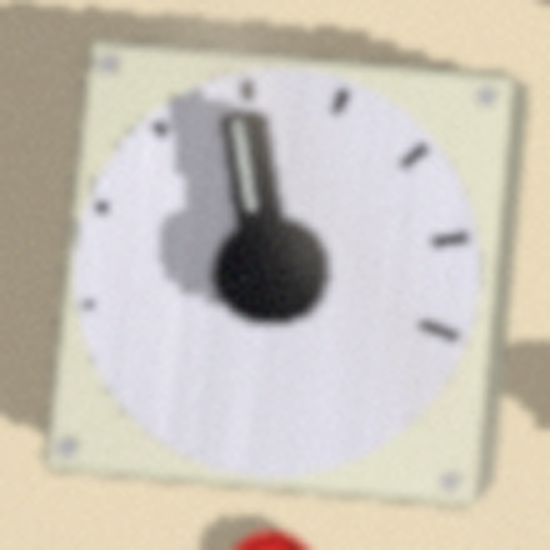

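View pics/btn.png

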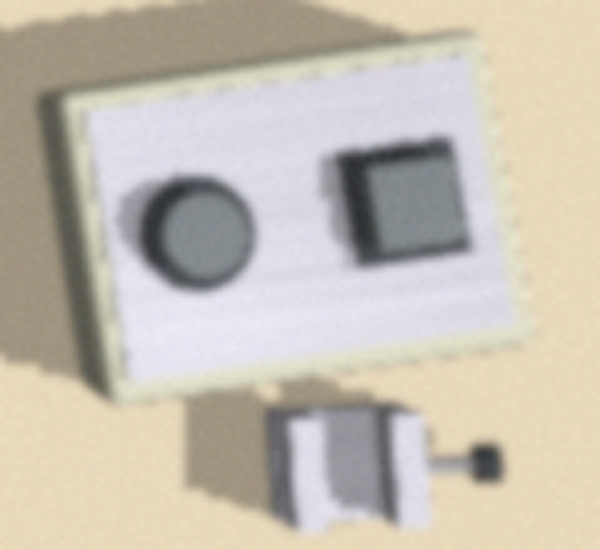

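```bash
python3 - <<'E'
from h import *
from scipy.optimize import least_squares
f=lambda x,y,z,u0=195,v0=225: atz('top',u0+(x+.5)/5-.5,v0+(y+.5)/5-.5,z)
M=[(88,303),(102,207),(160,127),(247,90),(340,100),(415,155),(450,240),(440,330)]
P=np.array([f(*m,.072)[:2] for m in M])
# fit centre, angle; per-mark radius free -> angles only
def res(p):
    a=np.arctan2(P[:,1]-p[1],P[:,0]-p[0]); e=p[2]+np.radians(105-30*np.arange(8))-a
    return (e+np.pi)%(2*np.pi)-np.pi
r=least_squares(res,[.517,.139,0.1]);c=r.x;print('centre',c[:2],'yaw deg',np.degrees(c[2]),np.degrees(r.fun))
print('radii',np.hypot(*(P-c[:2]).T))
cor=np.array([f(95,42,.07),f(525,75,.07),f(487,503,.07),f(48,465,.07)]);print('corner mean',cor.mean(0), cor)
h=f(271,270,.098);print('hub top',h)
for (x,y) in ((236,118),(250,210),(246,112)):
    q=f(x,y,.098);a=np.arctan2(q[1]-h[1],q[0]-h[0]);print(q,'r',np.hypot(*(q-h)[:2]),'deg rel box',np.degrees(a-c[2]))
s=f(206,230,.076,405,250);t=f(418,205,.076,405,250);print('start',s,'stop',t,np.hypot(*(s-t)[:2]))
E
```

```text
centre [0.51736081 0.14234328] yaw deg -5.857853177262587 [ 0.19053265 -0.26519074  0.21746255 -0.14283889 -0.10827412  0.14238565
  0.17470201 -0.20877913]
radii [0.0653584  0.06410611 0.06393779 0.06285965 0.06209197 0.0615117
 0.06042105 0.05993526]
corner mean [0.51754643 0.13848265 0.07      ] [[0.59706616 0.20578659 0.07      ]
 [0.58317599 0.05661605 0.07      ]
 [0.43753577 0.07082756 0.07      ]
 [0.4524078  0.22070038 0.07      ]]
hub top [0.51777734 0.13897751 0.098     ]
[0.56833377 0.15072484 0.098     ] r 0.05190330587475532 deg rel box 18.939014064620014
[0.53769666 0.14598688 0.098     ] r 0.02111659653343187 deg rel box 25.244229205086473
[0.57028145 0.14739006 0.098     ] r 0.053173797273443284 deg rel box 14.960781232169923
start [ 0.48384546 -0.19035798  0.076     ] stop [ 0.49114449 -0.26217507  0.076     ] 0.07218705189721403
```

```bash
python3 - <<'E'
from station import *
print(bot.tips_ahead,[a for a in dir(bot) if a[0]!='_'])
E
cat >> h.py <<'E'
C=np.array([.5174,.1423]);YAW=-5.8
from scipy.spatial.transform import Rotation as Ro
def plan(x,y,z,ang=None):
    s=read_state();R=Ro.from_quat(s['eef_rot']).as_matrix();p=s['ee_pos']
    d=R.T@(np.array([x,y,z])-p)/.03
    a=np.degrees(np.arctan2(R[1,0],R[0,0]))
    print('t',s['time'],'p',p.round(4),'toolx deg',round(a,2),'F',s['wrist_force'].round(2),'op',s['opening'])
    print('shift units',d.round(3), 'turn units',None if ang is None else round(((a-ang+180)%360-180)/6,3))
def pol(th,r,t):
    th=np.radians(th);return C+r*np.array([np.cos(th),np.sin(th)])+t*np.array([-np.sin(th),np.cos(th)])
E
```

```text
0.014 ['IKError', 'finish_job', 'tips_ahead']
```

Request:
step_arm:
  motion:
    - [[0,0,0.3,-1,1],[0,0,0.3,-1,1],[0,0,0.3,-1,1],[0,0,0.3,-1,1],[0,0,0.3,-1,1],[0,0,0.3,-0.6,1],[0,0,0,0,1]]
  grip_force: 20

```text
time: 0.68
ee_pos: [0.257, 0.5682, 0.1891]
eef_rot: [-0.082, 0.997, -0.002, -0.001]
wrist_force: [0.4, -0.1, -0.5]
opening: 0.01
```

```bash
python3 - <<'E'
from h import *
p=pol(9.2,.045,.036);print(p);plan(*p,.16,189.2)
E
```

```text
[0.55606541 0.18503156]
t 0.6833 p [0.257  0.5682 0.1891] toolx deg -170.58 F [ 0.44 -0.08 -0.51] op 0.010268260122008868
shift units [ -7.744 -14.23    0.997] turn units 0.037
```

Request:
step_arm:
  motion:
    - [[-0.45,-0.8,0,0,1],[-0.45,-0.8,0,0,1],[-0.45,-0.8,0,0,1],[-0.45,-0.8,0,0,1],[-0.45,-0.8,0,0,1],[-0.45,-0.8,0,0,1],[-0.45,-0.8,0,0,1],[-0.45,-0.8,0,0,1]]

```text
time: 1.35
ee_pos: [0.3958, 0.3963, 0.1917]
eef_rot: [-0.079, 0.997, 0.0, 0.0]
wrist_force: [0.3, -0.5, -0.5]
opening: -0.001
```

Request:
step_arm:
  motion:
    - [[-0.45,-0.8,0,0,1],[-0.45,-0.8,0,0,1],[-0.45,-0.8,0,0,1],[-0.45,-0.8,0,0,1],[-0.45,-0.8,0,0,1],[-0.45,-0.8,0,0,1],[-0.45,-0.8,0,0,1],[0,0,0,0,1]]

```text
time: 2.02
ee_pos: [0.518, 0.2437, 0.1918]
eef_rot: [-0.078, 0.997, -0.0, 0.001]
wrist_force: [0.2, 0.2, -0.3]
opening: -0.005
```

```bash
python3 - <<'E'
from h import *
p=pol(9.2,.045,.036);print(p);plan(*p,.12,189.2)
E
```

```text
[0.55606541 0.18503156]
t 2.0167 p [0.518  0.2437 0.1918] toolx deg -171.02 F [ 0.24  0.19 -0.28] op -0.004781798090780819
shift units [-0.944 -2.128  2.397] turn units -0.037
```

Request:
step_arm:
  motion:
    - [[-0.3,-0.7,0,0,1],[-0.3,-0.7,0,0,1],[-0.35,-0.7,0,0,1],[0,0,0.8,0,1],[0,0,0.8,0,1],[0,0,0.4,0,1],[0,0,0,0,1]]

```text
time: 2.6
ee_pos: [0.5517, 0.1888, 0.1288]
eef_rot: [-0.08, 0.997, -0.001, -0.002]
wrist_force: [0.0, -0.2, 0.3]
opening: 0.002
```

```bash
python3 - <<'E'
from h import *
p=pol(9.2,.045,.036);print(p);plan(*p,.094,189.2)
for n in("scene","top"):
    im,d=get_image(n);b=im[150:260,280:420] if n=="scene" else im[225:335,180:320]
    cv2.imwrite(f"pics/a_{n}.png",np.clip(cv2.resize(b,None,fx=5,fy=5,interpolation=2)*1.5,0,255).astype('uint8'))
E
```

```text
[0.55606541 0.18503156]
t 2.6 p [0.5517 0.1888 0.1288] toolx deg -170.82 F [ 0.02 -0.22  0.34] op 0.0022992292187882482
shift units [-0.13  -0.145  1.158] turn units -0.004
```

View pics/a_scene.png

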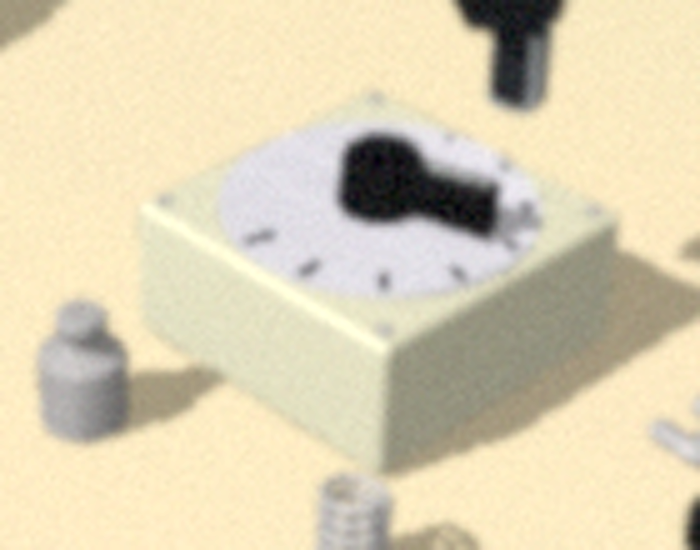

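View pics/a_top.png

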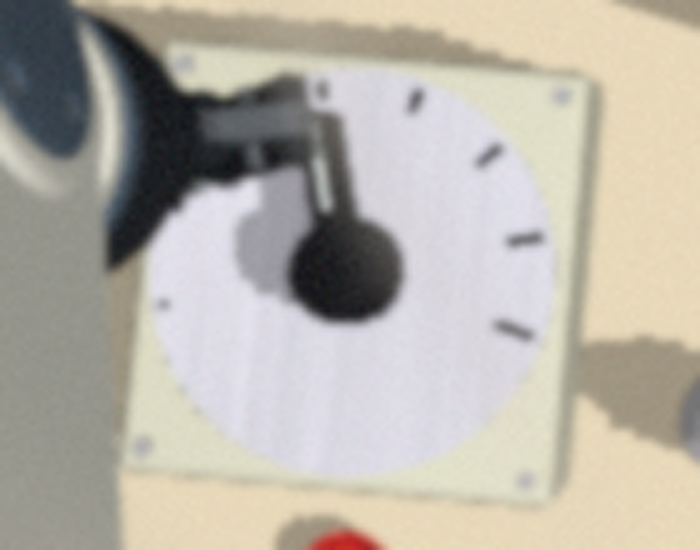

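The pictures show the pointer at mark 4, at crop (320,150) in the top view. The finger hovers on its anticlockwise side without touching. I'll descend next.

Request:
step_arm:
  motion:
    - [[-0.1,0.0,0.4,0,1],[0,0,0.4,0,1],[0,0,0.35,0,1],[0,0,0,0,1]]

```text
time: 3.03
ee_pos: [0.5552, 0.1893, 0.0944]
eef_rot: [-0.081, 0.997, -0.0, -0.002]
wrist_force: [-1.2, -1.3, -0.5]
opening: -0.003
```

```bash
python3 - <<'E'
from h import *
p=pol(9.2,.045,.036);print(p);plan(*p,.094,189.2)
print(atz('top',241,247,.115))
for n in("scene",):
    im,d=get_image(n);b=im[150:260,280:420] if n=="scene" else im[225:335,180:320]
    cv2.imwrite(f"pics/b_{n}.png",np.clip(cv2.resize(b,None,fx=5,fy=5,interpolation=2)*1.5,0,255).astype('uint8'))
E
```

```text
[0.55606541 0.18503156]
t 3.0333 p [0.5552 0.1893 0.0944] toolx deg -170.74 F [-1.21 -1.27 -0.45] op -0.0028594332607821886
shift units [-0.007 -0.145  0.013] turn units 0.01
[0.56935924 0.14841408 0.115     ]
```

View pics/b_scene.png

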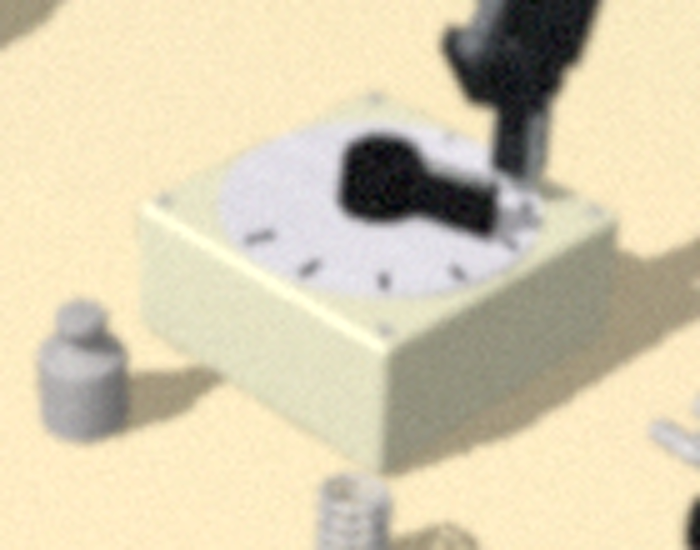

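Request:
step_arm:
  motion:
    - [[0,-0.2,0,0,1],[0,-0.1,0,0,1],[0,-0.1,0,0,1],[0,0,0,0,1]]

```text
time: 3.42
ee_pos: [0.5589, 0.1771, 0.0972]
eef_rot: [-0.08, 0.997, 0.0, 0.0]
wrist_force: [-0.6, -0.2, 0.1]
opening: 0.001
```

Request:
step_arm:
  motion:
    - [[0,-0.1,0,0,1],[0,-0.1,0,0,1],[0,0,0,0,1]]

```text
time: 3.67
ee_pos: [0.5596, 0.1714, 0.097]
eef_rot: [-0.081, 0.997, -0.0, 0.0]
wrist_force: [0.2, 0.1, -0.6]
opening: -0.001
```

```bash
python3 - <<'E'
from h import *
p=pol(9.2,.045,.0205);print(p);plan(*p,.094,189.2)
E
```

```text
[0.55854357 0.16973095]
t 3.6667 p [0.5596 0.1714 0.097 ] toolx deg -170.75 F [ 0.24  0.07 -0.64] op -0.0009368864364999361
shift units [ 0.044 -0.048  0.098] turn units 0.008
```

Request:
step_arm:
  motion:
    - [[0,-0.05,0.1,0,1],[0,-0.05,0,0,1],[0,-0.05,0,0,1],[0,0,0,0,1]]

```text
time: 4.0
ee_pos: [0.5603, 0.1676, 0.0936]
eef_rot: [-0.081, 0.997, 0.0, 0.0]
wrist_force: [-0.2, 3.8, -3.1]
opening: -0.002
```

```bash
python3 - <<'E'
from h import *
p=pol(9.2,.045,.0205);print(p);plan(*p,.094,189.2)
E
```

```text
[0.55854357 0.16973095]
t 4.0 p [0.5603 0.1676 0.0936] toolx deg -170.75 F [-0.17  3.81 -3.12] op -0.0019968467627303125
shift units [ 0.046  0.078 -0.013] turn units 0.008
```

Request:
step_arm:
  motion:
    - [[-0.03,-0.08,0,0.5,1],[-0.03,-0.08,0,0.5,1],[-0.03,-0.08,0,0.5,1],[-0.03,-0.08,0,0.5,1],[0,0,0,0,1]]

```text
time: 4.42
ee_pos: [0.5646, 0.1578, 0.0937]
eef_rot: [0.025, 1.0, -0.0, -0.0]
wrist_force: [-0.6, -0.1, -0.5]
opening: -0.002
```

```bash
cat >> h.py <<'E'
def rt():
    s=read_state();R=Ro.from_quat(s['eef_rot']).as_matrix();p=s['ee_pos']
    a=np.degrees(np.arctan2(R[1,0],R[0,0]))-180
    e=np.array([np.cos(np.radians(a)),np.sin(np.radians(a))]);n=np.array([-e[1],e[0]]);v=p[:2]-C
    f=s['wrist_force'];print('t',round(s['time'],2),'theta',round(a%360-360,2),'r',(v@e).round(4),'tang',(v@n).round(4),'z',p[2].round(4),'Fr',(f[:2]@e).round(2),'Ft',(f[:2]@n).round(2),'Fz',f[2].round(2))
E
python3 - <<'E'
from h import *
rt()
E
```

```text
t 4.42 theta -2.87 r 0.0464 tang 0.0178 z 0.0937 Fr -0.63 Ft -0.17 Fz -0.45
```

Request:
step_arm:
  motion:
    - [[-0.03,-0.08,0,0.5,1],[-0.03,-0.08,0,0.5,1],[0,0,0,0,1]]

```text
time: 4.67
ee_pos: [0.566, 0.1528, 0.0938]
eef_rot: [0.077, 0.997, -0.0, -0.0]
wrist_force: [-0.2, 0.3, 0.3]
opening: 0.003
```

```bash
cat >> h.py <<'E'
def snap(n,name,box):
    im,d=get_image(n);x,y,w,h,f=box
    cv2.imwrite(f"pics/{name}.png",np.clip(cv2.resize(im[y:y+h,x:x+w],None,fx=f,fy=f,interpolation=2)*1.5,0,255).astype('uint8'))
DS=(280,150,140,110,5);DT=(180,225,140,110,5)
E
python3 - <<'E'
from h import *
rt();snap('scene','c_s',DS)
E
```

```text
t 4.67 theta -8.78 r 0.0464 tang 0.0178 z 0.0938 Fr -0.22 Ft 0.25 Fz 0.34
```

View pics/c_s.png

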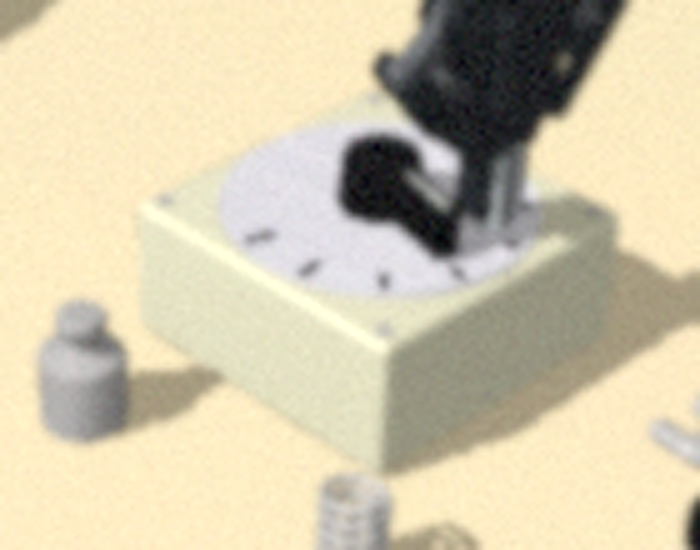

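The pointer tip, at (440,250) in the scene crop, now points at mark 5 (458,272). One more click is needed.

Request:
step_arm:
  motion:
    - [[-0.03,-0.08,0,0.5,1],[-0.03,-0.08,0,0.5,1],[-0.03,-0.08,0,0.5,1],[-0.03,-0.08,0,0.5,1],[-0.03,-0.08,0,0.5,1],[-0.03,-0.08,0,0.5,1],[0,0,0,0,1]]

```text
time: 5.3
ee_pos: [0.5673, 0.1382, 0.0939]
eef_rot: [0.231, 0.973, 0.0, 0.0]
wrist_force: [0.5, 2.7, 1.1]
opening: 0.0
```

```bash
python3 - <<'E'
from h import *
rt()
E
```

```text
t 5.3 theta -26.73 r 0.0464 tang 0.0188 z 0.0939 Fr -0.75 Ft 2.66 Fz 1.12
```

Request:
step_arm:
  motion:
    - [[-0.03,-0.08,0,0.5,1],[-0.03,-0.08,0,0.5,1],[0,0,0,0,1]]

```text
time: 5.55
ee_pos: [0.5664, 0.1328, 0.0938]
eef_rot: [0.281, 0.96, -0.0, -0.0]
wrist_force: [-0.3, 1.0, 0.8]
opening: -0.002
```

```bash
python3 - <<'E'
from h import *
rt();snap('scene','d_s',DS)
E
```

```text
t 5.55 theta -32.67 r 0.0464 tang 0.0185 z 0.0938 Fr -0.81 Ft 0.7 Fz 0.81
```

View pics/d_s.png

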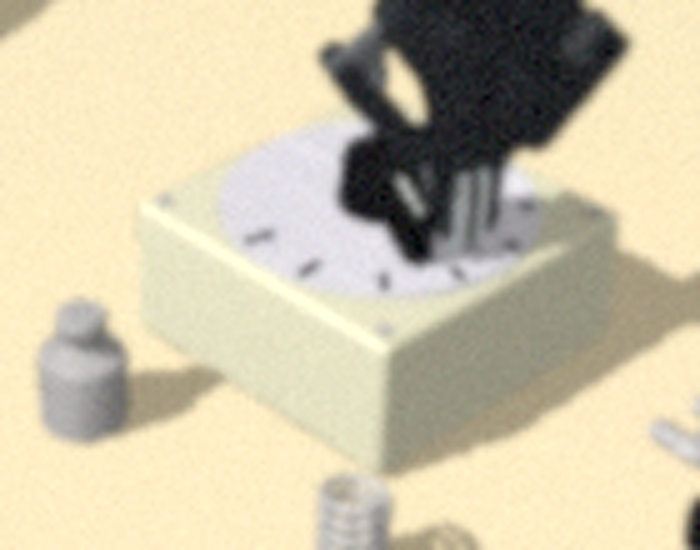

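The pointer tip at (415,255) is about half-way between marks 5 and 6. I'll push it a little further.

Request:
step_arm:
  motion:
    - [[-0.03,-0.08,0,0.5,1],[-0.02,-0.04,0,0.25,1],[0,0,0,0,1],[0,0,0,0,1]]

```text
time: 5.93
ee_pos: [0.5657, 0.129, 0.0938]
eef_rot: [0.318, 0.948, -0.0, -0.0]
wrist_force: [-0.2, -0.8, -0.5]
opening: 0.003
```

```bash
python3 - <<'E'
from h import *
rt();snap('scene','e_s',DS)
E
```

```text
t 5.93 theta -37.09 r 0.0465 tang 0.0185 z 0.0938 Fr 0.31 Ft -0.81 Fz -0.49
```

View pics/e_s.png

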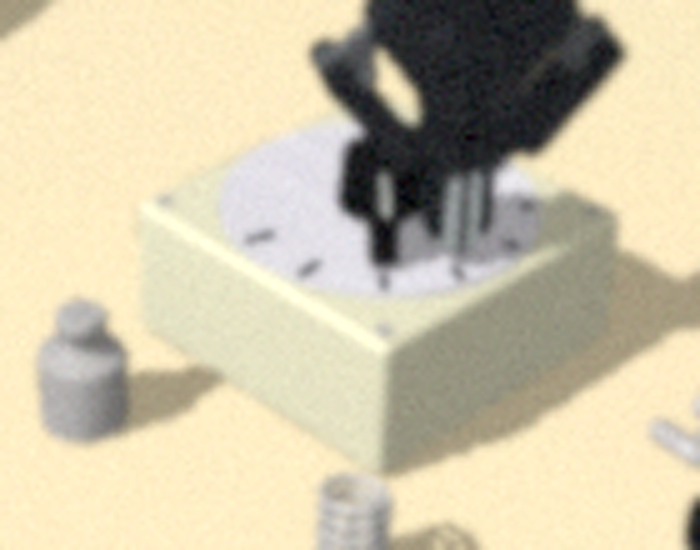

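The pointer snapped to mark 6, with its tip at (385,262) and the mark at (385,282). The finger is clear of it, so I'll back off and lift.

Request:
step_arm:
  motion:
    - [[0,0.25,0,0,1],[0,0.2,0,0,1],[0,0,-0.6,0,1],[0,0,-0.8,0,1],[0,0,-0.8,0,1],[0,0,-0.5,0,1],[0,0,0,0,1]]

```text
time: 6.57
ee_pos: [0.5764, 0.141, 0.1785]
eef_rot: [0.319, 0.948, 0.002, 0.003]
wrist_force: [0.3, -0.4, 0.8]
opening: -0.002
```

```bash
python3 - <<'E'
from h import *
snap('scene','f_s',DS);plan(.4838,-.1904,.17,105)
E
```

```text
t 6.6167 p [0.5755 0.1407 0.1766] toolx deg 142.81 F [-0.53 -0.44 -0.03] op -0.005758392325493582
shift units [ -4.236 -10.639   0.197] turn units 6.302
```

View pics/f_s.png

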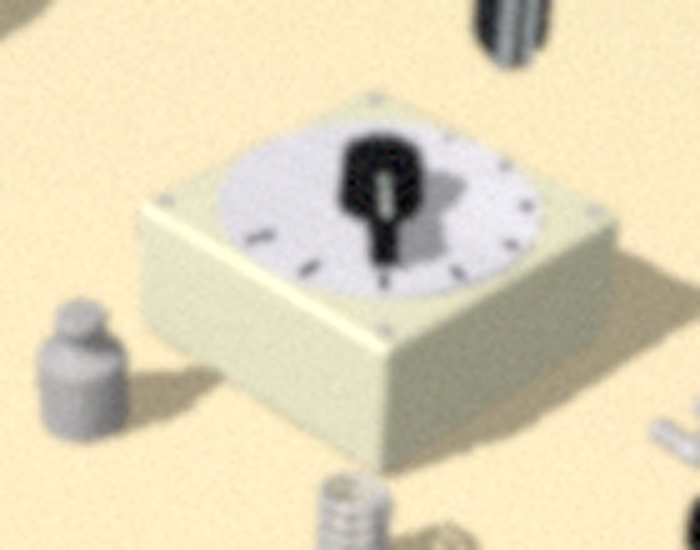

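The selector stands at mark 6 untouched. Now I'll move to the start button.

Request:
step_arm:
  motion:
    - [[-0.35,-0.9,0,0,1],[-0.35,-0.9,0,0,1],[-0.35,-0.9,0,0,1],[-0.35,-0.9,0,0,1],[-0.35,-0.9,0,0,1],[-0.35,-0.9,0,0,1],[-0.35,-0.9,0,0,1],[-0.35,-0.9,0,0,1]]

```text
time: 7.28
ee_pos: [0.5092, -0.0839, 0.1736]
eef_rot: [0.319, 0.948, -0.0, -0.001]
wrist_force: [0.5, 0.7, -0.9]
opening: 0.001
```

Request:
step_arm:
  motion:
    - [[-0.35,-0.9,0,0,1],[-0.35,-0.9,0,0,1],[-0.35,-0.9,0,0,1],[0,0,0,0,1],[0,0,0,0,1]]

```text
time: 7.7
ee_pos: [0.4855, -0.1674, 0.1738]
eef_rot: [0.32, 0.947, 0.0, -0.001]
wrist_force: [0.1, -0.5, 0.2]
opening: -0.001
```

```bash
python3 - <<'E'
from h import *
plan(.4838,-.1904,.11)
E
```

```text
t 7.7 p [ 0.4855 -0.1674  0.1738] toolx deg 142.63 F [ 0.06 -0.51  0.18] op -0.0008393989142678771
shift units [-0.423 -0.643  2.126] turn units None
```

Request:
step_arm:
  motion:
    - [[-0.42,-0.64,0,0,1],[0,0,0.8,0,1],[0,0,0.8,0,1],[0,0,0.7,0,1],[0,0,0,0,1],[0,0,0,0,1]]

```text
time: 8.2
ee_pos: [0.4839, -0.1882, 0.1047]
eef_rot: [0.319, 0.948, 0.0, -0.002]
wrist_force: [-0.5, -0.4, 1.0]
opening: 0.004
```

```bash
python3 - <<'E'
from h import *
plan(.4838,-.1904,.09)
snap('scene','g_s',(140,210,140,130,5));snap('top','g_t',(400,240,130,110,5))
E
```

```text
t 8.2 p [ 0.4839 -0.1882  0.1047] toolx deg 142.82 F [-0.45 -0.4   0.98] op 0.0038349194626832884
shift units [-0.042 -0.061  0.49 ] turn units None
```

View pics/g_s.png

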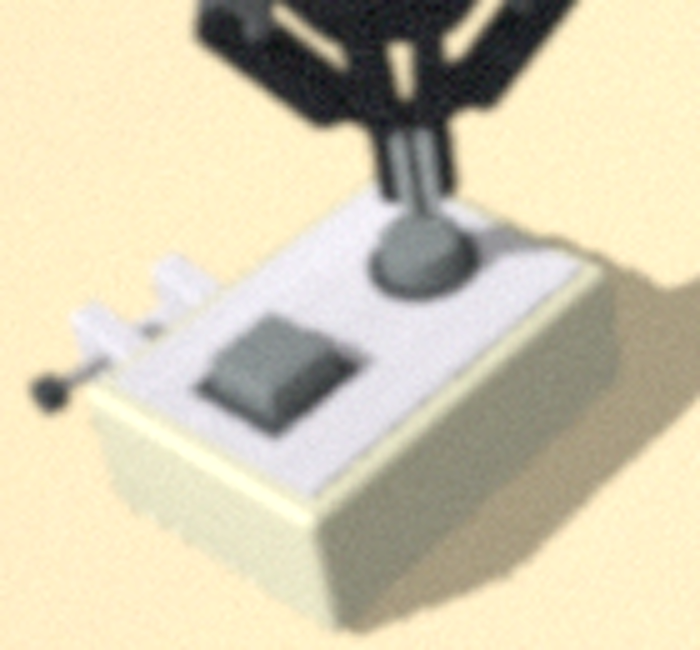

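View pics/g_t.png

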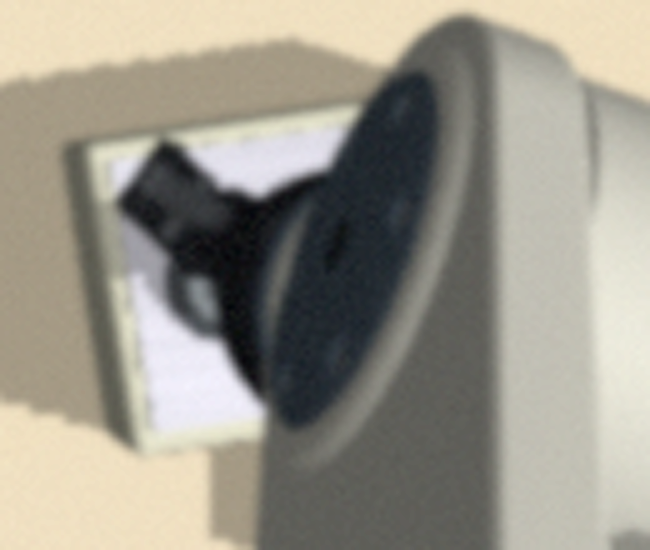

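The finger hangs about 14 mm above the start button (crop (425,235)) and is centred on it. I'll press in small steps.

Request:
step_arm:
  motion:
    - [[-0.04,-0.06,0.2,0,1],[0,0,0.2,0,1],[0,0,0.1,0,1],[0,0,0,0,1]]

```text
time: 8.63
ee_pos: [0.484, -0.1915, 0.0903]
eef_rot: [0.319, 0.948, 0.0, -0.0]
wrist_force: [-0.2, -0.3, 0.3]
opening: -0.001
```

Request:
step_arm:
  motion:
    - [[0,0,0.1,0,1],[0,0,0,0,1]]

```text
time: 8.8
ee_pos: [0.4844, -0.1916, 0.0876]
eef_rot: [0.319, 0.948, 0.0, -0.0]
wrist_force: [-0.9, -0.2, 2.4]
opening: 0.002
```

Request:
step_arm:
  motion:
    - [[0,0,0.1,0,1],[0,0,0,0,1]]

```text
time: 8.97
ee_pos: [0.4845, -0.1917, 0.0847]
eef_rot: [0.319, 0.948, -0.0, 0.0]
wrist_force: [-1.6, 0.7, 4.6]
opening: 0.003
```

Request:
step_arm:
  motion:
    - [[0,0,0.07,0,1],[0,0,0,0,1],[0,0,0,0,1]]

```text
time: 9.22
ee_pos: [0.4846, -0.1917, 0.0838]
eef_rot: [0.319, 0.948, -0.0, 0.0]
wrist_force: [-5.6, 1.8, 17.3]
opening: 0.004
```

The force rose to 17 N against the end stop, so the button is fully down. I'll release it.

Request:
step_arm:
  motion:
    - [[0,0,-0.3,0,1],[0,0,-0.6,0,1],[0,0,-0.9,0,1],[0,0,-0.9,0,1],[0,0,-0.6,0,1],[0,0,0,0,1],[0,0,0,0,1]]

```text
time: 9.8
ee_pos: [0.485, -0.1918, 0.1825]
eef_rot: [0.319, 0.948, -0.0, 0.001]
wrist_force: [-0.5, 0.6, -0.4]
opening: 0.0
```

```bash
python3 - <<'E'
from h import *
plan(.4838,-.1904,.11)
im,d=get_image('scene');cv2.imwrite('pics/end.png',im);snap('scene','end2',DS)
E
```

```text
t 9.8 p [ 0.485  -0.1918  0.1825] toolx deg 142.76 F [-0.46  0.59 -0.4 ] op 1.2313817186922666e-06
shift units [0.067 0.012 2.418] turn units None
```

View pics/end.png

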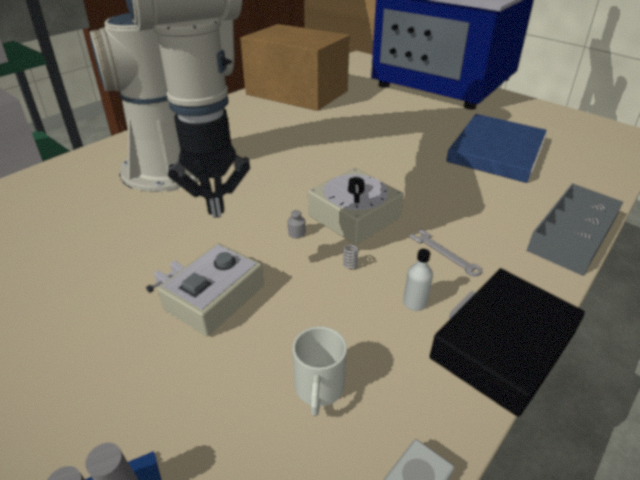

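View pics/end2.png

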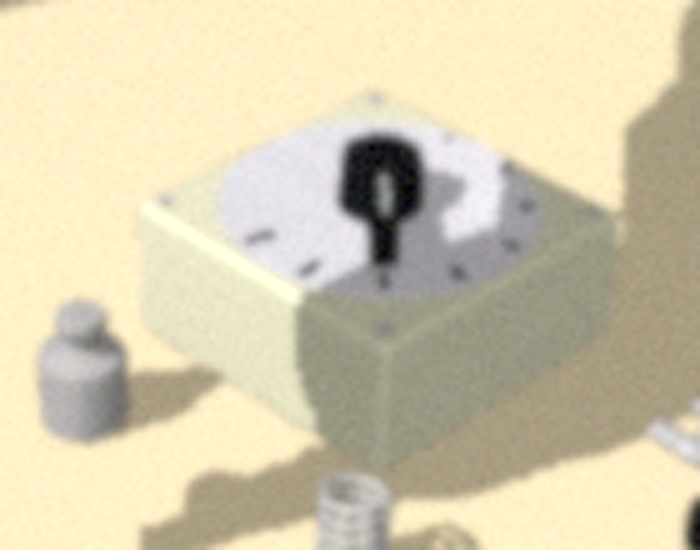

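The pointer is at mark 6, the third from the longest, and both buttons look up. Everything stands where it began and the arm is clear.

```bash
python3 -c "
from station import *
print(bot.finish_job())"
```

```text
the job is handed in; nothing more can be done
None
```

I set the selector to its sixth position and then pressed the start button once. The job is handed in; it reports no verdict.

- **Selector:** I pushed the pointer from position 4 through 5 to 6 with the closed fingertips, reading at most about 4 N along the way. After I backed off, the pictures showed it resting on the sixth mark untouched, and it was still there at the end.
- **Start button:** I pressed it until it met its end stop, after about 6 mm of travel, where the force rose to 17 N. I then lifted clear.
- **Last checks:** In the final scene picture both buttons look up, and the boxes and the loose things visible there appear unmoved. The cap is hidden behind the dial box in that view, so I did not check it at the end. The wrist force was about zero, with the tool at about 0.18 m height, so the robot was touching nothing.
- **Disagreement:** My first estimates of the dial centre differed by about 3 mm. I put this down to the box's visible side and used the fit to the dial marks, which the contact confirmed.

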